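# Couple the test gauge to the air outlet

### The arm

A 6-joint arm with a two-finger parallel gripper is mounted at the origin on a cart in front of the work surface, level with it; the furniture and walls round the work are solid. World frame = base frame: x ahead of the robot, y to its left, z up, the work surface at z = 0. Lengths are in m, angles in rad, forces in N, time in s.
With the tool pointing down it reaches from about 0.35 to 0.975 m from the base axis. Payload 7.1 kg.
Tool frame: the origin (TCP) lies on the centre line of the jaws, within the pads' length; the fingertips stand 19 mm ahead of it and the grasp point (between the pads) is the TCP (ctrl.tcp_to_tips is the distance from the TCP to the fingertips, in m); z points along the fingers, y is the line along which they close (so a half turn about z gives the same grasp; the last joint's range is limited). The gripper opens to 88 mm and grips with 3 to 60 N. Pads are 20 mm wide; open, the fingers measure 115 mm over their backs; the gripper's body (75 mm by 178 mm) begins 61 mm behind the grasp point.
Start: joints at [1.124, 0.423, 1.63, -0, 1.089, -0.019], TCP at [0.259, 0.569, 0.242] pointing down, gripper open.
Joint ranges: [-3, 3], [-0.9, 2.11], [0.09, 2.58], [-1.31, 4.45], [0.11, 2.69], [-2.54, 2.54]. Speed limits (rad/s): [2.39, 2.39, 3.01, 3.14, 3.14, 3.14].

### API

Orientations are given as [roll, pitch, yaw] about the fixed x, y, z axes, in that order (R = Rz(yaw) Ry(pitch) Rx(roll)).
In Python, from plant import ctrl gives the robot as it stands.
- The arm moves only by the shell command python3 -m crank 'ROWS' [FORCE]. ROWS is JSON, a list of rows, each an object of numbers: "tx", "ty", "tz": the shift along the tool's x, y, z in m; "wx", "wy", "wz": the turn, a rotation vector about the tool's x, y, z in rad; "jaw": the finger opening in m, from 0 to 0.0878. In form: [{"tx": .., "ty": .., "tz": .., "wx": .., "wy": .., "wz": .., "jaw": ..}, ...]. A call has 1 to 8 rows; each row is the pose to reach, as a shift and turn from the pose commanded when the call began, along the tool's axes at that moment; what a row does not reach only later rows make up. A row lasts 1/12 s, in which the tool goes at most 41.7 mm and 7.16 degrees, less where a joint would pass 70% of its speed; a pose out of reach is approached as far as the arm can. A call with a gripper value outside its range is refused whole. The fingers move at their own pace and stop on an object; FORCE is the grip in N (left out, the last holds). Time passes only in rows, so rows that repeat a pose let the fingers close. It gives the time, the measured TCP pose, the force, the opening and the grip force at its end, in the units of the state.
- ctrl.sense(): the state, without advancing time (a new reading comes with each control period).
- ctrl.get_image(name): name is "scene" or "top"; returns a dict with "frame" (480x640x3 uint8, red, green, blue), "range_z" (480x640 float32, m along the optical axis (not along the pixel's ray), 0 where there is no reading), "fx", "fy", "cx", "cy" (pixels), "k1" (the pictures are not rectified: a ray, as slopes to the right and down, at radius r is drawn at 1 + k1 r^2 times it, then the intrinsics apply), "R" (3x3) and "t" (3): a world point X has camera coordinates R X + t. Camera axes: x right, y down, z forward; pixel columns grow to the right and rows downward; lengths in m; the calibration is good to about 2 mm. A picture is of the moment at which its call begins.
- ctrl.sign_off(): hands the job in; it is judged then, once.
The state is a dict: "t": time; "qpos": joint angles; "qvel": joint speeds; "joint_efforts": joint torques, N m; "tcp_pos": TCP position; "eef_rot": TCP orientation; "wrist_force": force on the tool from outside, world axes, zero at the start; "ft_torque": the same for the moment, N m; "opening": opening from 0.0 (shut) to 1.0 (fully open); "grasp_force": force on a finger pad.
Only numpy, scipy, OpenCV 4.12 (cv2) and the standard library are available. Lean on these libraries where they do the work, as an engineer would, in place of code of your own. Each camera call takes 0.05 s, during which the arm holds its last target. There are 200 camera calls.

### The job

Fit the dial gauge to the bench air outlet: push the outlet's spring sleeve back towards the block until it catches and stays back by itself, then take the gauge from the wooden rack and push its plug straight down into the outlet until the sleeve jumps forward again and locks it, and let go. The coupler's exact place on its block is not known, so feel your way and never force anything (keep every push on the outlet under 30 N); leave the silencer in the rack.

Things in the scene. Friction and masses are not known exactly. Their poses are not given: they have to be found in the camera images.
- outlet: Air outlet fixed to the table: aluminium block 90 x 90 x 36 mm, origin at the centre of its underside, z up, with an upright brass coupler and its steel sleeve on top. The coupler really stands up to 3.5 mm off the block's z axis in the block's x and in its y, and up to 7 mm higher or lower than the two points say, differently in each run; the measured poses do not show it.
- mouth (a point): Nominal centre of the coupler's mouth rim, 96 mm above the table (fixed to the block: the real one is off as told there). Rim 28 mm outside diameter; bore 18 mm, widened to 22 mm at the rim by a funnel 3 mm deep. While the sleeve is forward, dogs in the bore block it 11.5 mm below the rim.
- flange (a point): Nominal centre of the upper face of the sleeve's flange with the sleeve forward, 15 mm below the rim (exactly so; both are off together). Flange 60 mm in diameter, 5 mm thick; above it the sleeve is 37 mm in diameter and ends 6 mm below the rim. Press on the flange to push the sleeve back.
- sleeve (a joint): How far the sleeve is pushed back (down), m: 0 forward, 0.010 hard stop. Its spring takes about 3 N at first, 7 N at the stop. Past about 0.007 with the bore empty it lets the inner valve spring up; when then let go, it returns only to about 0.0055 and stays (caught).
- valve (a joint): Inner spring valve in the bore, m, downward positive: 0 with bore empty and sleeve forward; -0.0055 sprung up, holding the sleeve back (its flat top then 10 mm below the rim); 0.008 to 0.0105 with a plug locked. A plug pushes it down against 2 to 9 N; when the plug's shoulder is less than 2.5 mm above the rim the sleeve is freed, jumps forward and locks; the plug may then rise those 2.5 mm.
- gauge: Dial gauge, about 160 g, loose, standing plug-down in one of the rack's holes. Origin at the centre of the plug's lower end, z up along its axis. Plug 16 mm in diameter (end tapered to 12 mm over 2 mm, groove at 8 to 15 mm), shoulder 30 mm in diameter at 26 to 29 mm, brass hexagon to 41 mm, round case 40 mm in diameter at 41 to 66 mm with a white dial on top. Hold it by the case.
- silencer: Brass silencer on the same kind of plug (origin at its lower end), a slim cylinder 24 mm in diameter up to 63 mm above the origin, no dial; it stands in the other hole of the rack and stays there.
- rack: Wooden rack fixed to the table, 70 (x) x 160 (y) x 34 mm, origin at the centre of its underside. Two upright through holes, 19 mm in diameter, at y = +42 and -42 mm; the shoulders of the fittings rest on its top, so the origin of each is 8 mm above the table.
Mind the look-alikes: they are no part of the job. There is more than one size of the gauge; the one meant has the size given above.

How it is judged:
By the outcome, as a careful person would: the job done as asked, in the order asked, and still so for the second after the job is handed in, with the robot touching nothing.
It also fails if it takes over 67 s, if anything falls off the work surface, if the arm or the gripper's body presses on something with over 40 N, if the wrist force passes 120 N, or if a joint passes its speed limit or range.

## Working session

There is one attempt and no reset: what is moved stays moved. The work goes in short steps, Python scripts to look and compute and a shell command to move; the robot and the scene stay as the last step left them, time stands still between calls to the robot, and variables do not carry over. Pictures are saved under pics/ and viewed, at most 10 in all, crops included, and the job is handed in when it is done.

```bash
mkdir -p pics; ls; python3 - <<'E'
from plant import ctrl
import cv2,numpy as np,pickle
s=ctrl.sense();print({k:np.round(v,4).tolist() for k,v in s.items()},ctrl.tcp_to_tips)
d={}
for n in("scene","top"):
    d[n]=ctrl.get_image(n);cv2.imwrite(f"pics/{n}0.png",d[n]["frame"][:,:,::-1])
    print(n,d[n]["R"],d[n]["t"],d[n]["fx"],d[n]["cx"],d[n]["cy"],d[n]["k1"])
pickle.dump(d,open("im0.pkl","wb"))
E
```

```text
pics
{'t': 0.0, 'qpos': [1.124, 0.4238, 1.6307, -0.0, 1.0886, -0.019], 'qvel': [0.0002, -0.0002, 0.001, 0.0016, 0.0006, -0.0005], 'joint_efforts': [-0.0008, -54.4625, -27.3671, 0.0644, 0.0226, -0.0001], 'tcp_pos': [0.259, 0.5682, 0.2409], 'eef_rot': [-3.1401, 0.0, 2.7138], 'wrist_force': [0.1356, -0.5992, 0.6617], 'ft_torque': [-0.0069, 0.0525, 0.0067], 'grasp_force': 0.0, 'opening': 0.9962} 0.019
scene [[ 0.6237493  -0.78156486 -0.00965272]
 [-0.40345906 -0.31136532 -0.86039086]
 [ 0.66944574  0.54056268 -0.50954332]] [-0.30930608  0.26116206  0.57408402] 517.5697520501789 324.8390303816992 245.7506418156953 -0.06067572166712368
top [[-0.11071858 -0.99384588  0.00342957]
 [-0.97036096  0.10735514 -0.21650516]
 [ 0.21480458 -0.02729907 -0.97627545]] [0.0672748  0.50757241 0.89436616] 449.21925992218894 318.75327244163424 237.9458676548183 -0.023505682039142956
```

View pics/scene0.png

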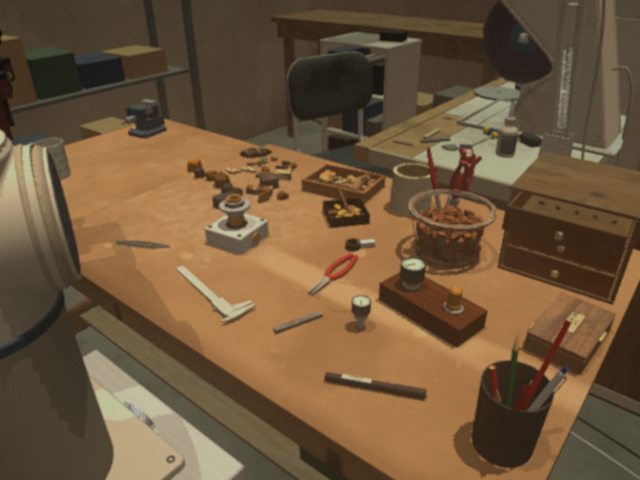

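View pics/top0.png

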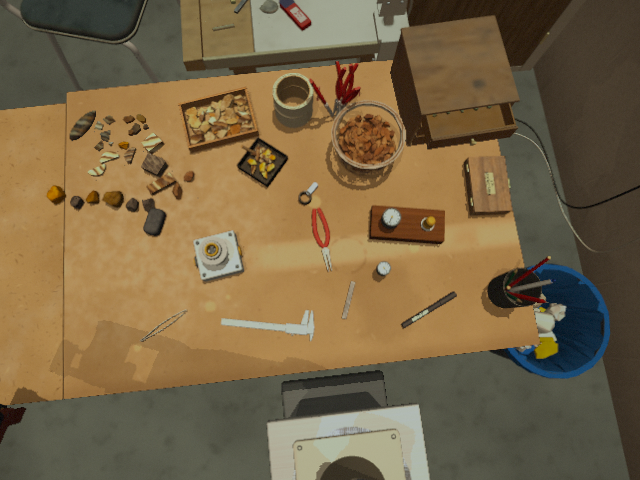

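The views show these gauge-like items:
- a gauge in the rack: scene (412,270), top (391,217)
- a small gauge standing loose on the table: scene (361,308), top (383,268)
- a dark small one lying down: scene (358,243), top (305,197)
- the silencer: scene (455,298), top (429,224)

The one meant should be the gauge in the rack, since it's in a rack hole and looks to have a 40 mm case. I'll check its size and confirm it in a crop. The outlet is at scene (237,225), top (216,254).

```bash
cat > h.py <<'E'
import numpy as np,cv2
def K(c): return np.array([[c["fx"],0,c["cx"]],[0,c["fy"],c["cy"]],[0,0,1]]),np.array([c["k1"],0,0,0,0.])
def slopes(c,uv):
    k,d=K(c);return cv2.undistortPoints(np.float64(uv).reshape(-1,1,2),k,d).reshape(-1,2)
def plane(c,uv,z):
    s=slopes(c,uv);d=np.c_[s,np.ones(len(s))]@c["R"];o=-c["R"].T@c["t"]
    return o+d*((z-o[2])/d[:,2])[:,None]
def cloud(c):
    v,u=np.mgrid[:480,:640];uv=np.c_[u.ravel(),v.ravel()];s=slopes(c,uv)
    r=c["range_z"].ravel()[:,None];X=(np.c_[s,np.ones(len(s))]*r-c["t"])@c["R"]
    X[r[:,0]==0]=np.nan
    return X.reshape(480,640,3)
E
python3 - <<'E'
from h import *;import pickle
d=pickle.load(open("im0.pkl","rb"))
t=d["top"];X=cloud(t)
def crop(c,x,y,w,h,k): return cv2.resize(c["frame"][y:y+h,x:x+w,::-1],None,fx=k,fy=k,interpolation=cv2.INTER_CUBIC)
A=crop(t,360,195,90,90,4);B=crop(t,180,220,70,70,4);B=cv2.copyMakeBorder(B,0,80,0,0,0)
C=crop(d["scene"],340,250,150,98,2.6666);D=crop(d["scene"],200,185,75,65,3.7);
def pad(i,h,w): return cv2.copyMakeBorder(i,0,h-i.shape[0],0,w-i.shape[1],0) if True else 0
cv2.imwrite("pics/c1.png",np.vstack([np.hstack([pad(A,360,400),pad(B,360,400)]),np.hstack([pad(C[:240],240,400),pad(D[:240],240,400)])]))
for n,(x,y) in dict(g=(391,217),small=(383,268),lying=(305,197),sil=(429,224),out=(213,252)).items():
    p=X[y-1:y+2,x-1:x+2].reshape(-1,3);print(n,np.nanmedian(p,0).round(4))
hsv=cv2.cvtColor(t["frame"],cv2.COLOR_RGB2HSV)
# block: grey top at z~36mm
def rect(m,z,n):
    m=cv2.morphologyEx(m.astype(np.uint8),cv2.MORPH_OPEN,np.ones((2,2)))
    cs,_=cv2.findContours(m,0,1);c=max(cs,key=cv2.contourArea).reshape(-1,2)
    P=plane(t,c,z)[:,:2];r=cv2.minAreaRect((P*1000).astype(np.float32));print(n,r,len(c));return c
roi=np.zeros((480,640),bool);roi[220:290,180:250]=1
rect(roi&(np.abs(X[...,2]-.036)<.008),.036,"block depth")
rect(roi&(hsv[...,1]<60)&(hsv[...,2]>110)&(X[...,2]>.02),.036,"block col")
roi[:]=0;roi[195:255,360:455]=1
rect(roi&(np.abs(X[...,2]-.034)<.008),.034,"rack depth")
rect(roi&(np.abs(X[...,2]-.034)<.5)&(hsv[...,2]<115)&(hsv[...,1]>80),.034,"rack col")
for n,(x,y,z) in dict(g=(391,217,.074),small=(383,268,.05)).items():
    m=np.zeros((480,640),bool);m[y-15:y+15,x-15:x+15]=1
    zz=X[y-12:y+12,x-12:x+12,2];print("zmax",np.nanmax(zz))
    rect(m&(hsv[...,1]<70)&(hsv[...,2]>90),z,n+" white")
    rect(m&(X[...,2]>z-.012),z,n+" depth")
m=np.zeros((480,640),bool);m[235:270,195:232]=1
for z0 in(.07,.088):
    q=X[m&(X[...,2]>z0)];print("coupler",z0,len(q),q.mean(0).round(4),q.min(0).round(4),q.max(0).round(4))
E
```

```text
g [ 0.5361 -0.1443  0.0729]
small [ 0.4343 -0.1163  0.049 ]
lying [6.234e-01 2.990e-02 6.000e-04]
sil [ 0.5139 -0.2236  0.0664]
out [0.501  0.2297 0.0804]
block depth ((502.0006408691406, 229.98040771484375), (90.53262329101562, 99.22798919677734), 8.218952178955078) 231
block col ((501.604736328125, 228.8383331298828), (89.66402435302734, 90.58900451660156), 8.047510147094727) 156
rack depth ((526.9909057617188, -187.72064208984375), (161.06263732910156, 72.044677734375), 79.42362976074219) 262
rack col ((521.4013671875, -183.78839111328125), (163.07801818847656, 76.76167297363281), 78.8059310913086) 288
zmax 0.07851010745411963
g white ((534.5286865234375, -147.15701293945312), (35.70740509033203, 36.969669342041016), 81.82207489013672) 49
g depth ((534.6273193359375, -146.13174438476562), (37.84556198120117, 41.44509506225586), 81.85022735595703) 54
zmax 0.05278350566577935
small white ((431.66680908203125, -119.06941986083984), (27.39107322692871, 25.396060943603516), 83.65210723876953) 37
small depth ((432.70294189453125, -119.13140869140625), (27.333728790283203, 27.89193344116211), 82.03228759765625) 39
coupler 0.07 664 [0.505  0.231  0.0816] [0.4766 0.2023 0.0717] [0.5357 0.261  0.0985]
coupler 0.088 122 [0.5057 0.2314 0.0915] [0.4875 0.2135 0.088 ] [0.524  0.2481 0.0985]
```

View pics/c1.png

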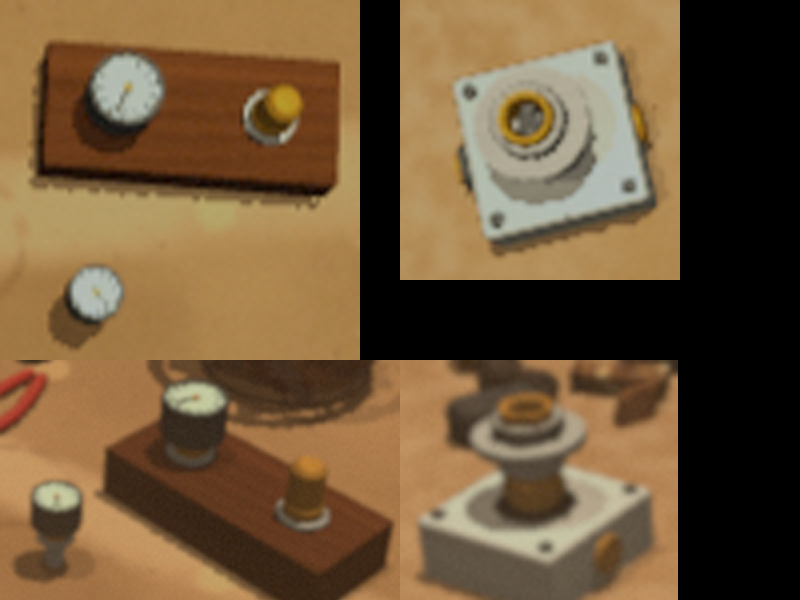

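The crop confirms the rack gauge. Its case measures about 38–41 mm across with the top at 0.074 m, while the loose one is only about 27 mm. The silencer has no dial. Next I'll triangulate the brass rim and the dial from both views.

```bash
cat >> h.py <<'E'
def tri(cs,uvs):
    A=[];b=[]
    for c,uv in zip(cs,uvs):
        s=slopes(c,[uv])[0];R,t=c["R"],c["t"]
        for i in(0,1): A.append(R[i]-s[i]*R[2]);b.append(s[i]*t[2]-t[i])
    x,r,_,_=np.linalg.lstsq(np.array(A),np.array(b),rcond=None);return x,r
def delta(target,yaw=None):
    from plant import ctrl
    from scipy.spatial.transform import Rotation as Ro
    s=ctrl.sense();R=Ro.from_euler("xyz",s["eef_rot"]);
    return R.inv().apply(np.array(target)-s["tcp_pos"]).round(4)
E
python3 - <<'E'
from h import *;import pickle
d=pickle.load(open("im0.pkl","rb"))
def cen(c,box,f):
    x,y,w,h=box;hsv=cv2.cvtColor(c["frame"],cv2.COLOR_RGB2HSV)
    m=np.zeros((480,640),np.uint8);m[y:y+h,x:x+w]=f(hsv)[y:y+h,x:x+w]
    cs,_=cv2.findContours(m,0,1);k=max(cs,key=cv2.contourArea);k=cv2.convexHull(k)
    (e,ax,a)=cv2.fitEllipse(k);print(e,ax,a);return np.array(e)
gold=lambda h:(h[...,1]>110)&(h[...,0]<30)
t,s=d["top"],d["scene"]
a=cen(t,(200,238,24,24),gold);b=cen(s,(222,190,25,14),gold)
x,r=tri([t,s],[a,b]);print("rim",x,r,plane(t,[a],x[2]),plane(s,[b],x[2]))
wh=lambda h:(h[...,1]<80)&(h[...,2]>110)
a=cen(t,(378,203,27,28),wh);b=cen(s,(395,252,36,18),wh)
x2,r=tri([t,s],[a,b]);print("dial",x2,r,plane(t,[a],.074),plane(s,[b],.074))
X=cloud(t);print("bowl top",np.nanmax(X[100:180,330:400,2]))
print("above outlet",delta([x[0],x[1],.16]))
E
```

```text
(210.9535675048828, 249.23745727539062) (13.147811889648438, 14.115842819213867) 63.6058235168457
(237.6179656982422, 195.5796356201172) (10.86115550994873, 24.58749771118164) 76.67095184326172
rim [0.50770753 0.22782614 0.09399718] [4.13169156e-05] [[0.50414799 0.23057337 0.09399718]] [[0.51146943 0.22531893 0.09399718]]
(391.4868469238281, 216.48797607421875) (16.661592483520508, 17.295923233032227) 124.15132904052734
(412.7341613769531, 263.7965087890625) (12.04394245147705, 23.054636001586914) 94.35676574707031
dial [ 0.53758668 -0.1459025   0.07101609] [2.61232929e-09] [[ 0.53685932 -0.14533297  0.074     ]] [[ 0.53335153 -0.14807148  0.074     ]]
bowl top 0.10740237871773584
above outlet [-0.3675 -0.2065  0.0813]
```

```bash
python3 - <<'E'
from h import *;import pickle
d=pickle.load(open("im0.pkl","rb"))
t,s=d["top"],d["scene"]
for a,b in[((211.1,249.2),(234,198.2)),((211.5,249.2),(233.5,197.7))]:
    x,r=tri([t,s],[a,b]);print("rim",x,r)
    for z in(.089,.096,.1):print(z,plane(t,[a],z).round(4),plane(s,[b],z).round(4))
print(delta([.5045,.2305,.15]),delta([.502,.229,.15]))
E
```

```text
rim [0.50583111 0.23101757 0.0888468 ] [8.03772109e-07]
0.089 [[0.5053 0.2314 0.089 ]] [[0.5061 0.2304 0.089 ]]
0.096 [[0.5038 0.2298 0.096 ]] [[0.4964 0.2189 0.096 ]]
0.1 [[0.5029 0.229  0.1   ]] [[0.4908 0.2123 0.1   ]]
rim [0.50485407 0.23020377 0.0906105 ] [2.17625827e-11]
0.089 [[0.5052 0.2306 0.089 ]] [[0.5071 0.2329 0.089 ]]
0.096 [[0.5037 0.229  0.096 ]] [[0.4973 0.2213 0.096 ]]
0.1 [[0.5028 0.2282 0.1   ]] [[0.4918 0.2147 0.1   ]]
[-0.3634 -0.2054  0.0912] [-0.3618 -0.2078  0.0913]
```

```bash
python3 -m crank '[{"tx":-0.3634,"ty":-0.2057,"tz":0.09,"jaw":0.049},{"tx":-0.3634,"ty":-0.2057,"tz":0.09,"jaw":0.049},{"tx":-0.3634,"ty":-0.2057,"tz":0.09,"jaw":0.049},{"tx":-0.3634,"ty":-0.2057,"tz":0.09,"jaw":0.049},{"tx":-0.3634,"ty":-0.2057,"tz":0.09,"jaw":0.049},{"tx":-0.3634,"ty":-0.2057,"tz":0.09,"jaw":0.049},{"tx":-0.3634,"ty":-0.2057,"tz":0.09,"jaw":0.049},{"tx":-0.3634,"ty":-0.2057,"tz":0.09,"jaw":0.049}]' 5; python3 -c "
from h import *;print(delta([.505,.2305,.13]))"
```

```text
[-0.3639 -0.2052  0.1112]$[0]: bad value
```

```bash
python3 -m crank '[{"tx":-0.3634,"ty":-0.2057,"tz":0.09,"wx":0,"wy":0,"wz":0,"jaw":0.049},{"tx":-0.3634,"ty":-0.2057,"tz":0.09,"wx":0,"wy":0,"wz":0,"jaw":0.049},{"tx":-0.3634,"ty":-0.2057,"tz":0.09,"wx":0,"wy":0,"wz":0,"jaw":0.049},{"tx":-0.3634,"ty":-0.2057,"tz":0.09,"wx":0,"wy":0,"wz":0,"jaw":0.049},{"tx":-0.3634,"ty":-0.2057,"tz":0.09,"wx":0,"wy":0,"wz":0,"jaw":0.049},{"tx":-0.3634,"ty":-0.2057,"tz":0.09,"wx":0,"wy":0,"wz":0,"jaw":0.049},{"tx":-0.3634,"ty":-0.2057,"tz":0.09,"wx":0,"wy":0,"wz":0,"jaw":0.049},{"tx":-0.3634,"ty":-0.2057,"tz":0.09,"wx":0,"wy":0,"wz":0,"jaw":0.049}]' 5; python3 -c "
from h import *;print(delta([.505,.2305,.13]))"
```

```text
t: 0.77
tcp_pos: [0.4513, 0.3031, 0.1709]
eef_rot: [-3.141, -0.0, 2.714]
wrist_force: [0.4, 1.1, 0.3]
opening: 0.557
grasp_force: 0.0
[-0.079  -0.0438  0.0409]
```

```bash
python3 -m crank '[{"tx":-0.079,"ty":-0.0438,"tz":0.03,"wx":0,"wy":0,"wz":0,"jaw":0.049},{"tx":-0.079,"ty":-0.0438,"tz":0.03,"wx":0,"wy":0,"wz":0,"jaw":0.049},{"tx":-0.079,"ty":-0.0438,"tz":0.03,"wx":0,"wy":0,"wz":0,"jaw":0.049},{"tx":-0.079,"ty":-0.0438,"tz":0.03,"wx":0,"wy":0,"wz":0,"jaw":0.049},{"tx":-0.079,"ty":-0.0438,"tz":0.03,"wx":0,"wy":0,"wz":0,"jaw":0.049}]'; python3 -c "
from h import *;print(delta([.505,.2305,.107]))"
```

```text
t: 1.18
tcp_pos: [0.5042, 0.2321, 0.1411]
eef_rot: [-3.141, -0.001, 2.712]
wrist_force: [0.5, 0.8, -0.2]
opening: 0.553
grasp_force: 0.0
[-0.0015 -0.0011  0.0341]
```

```bash
python3 -m crank '[{"tx":-0.0015,"ty":-0.001,"tz":0.02,"wx":0,"wy":0,"wz":0,"jaw":0.049},{"tx":-0.0015,"ty":-0.001,"tz":0.032,"wx":0,"wy":0,"wz":0,"jaw":0.049},{"tx":-0.0015,"ty":-0.001,"tz":0.034,"wx":0,"wy":0,"wz":0,"jaw":0.049},{"tx":-0.0015,"ty":-0.001,"tz":0.036,"wx":0,"wy":0,"wz":0,"jaw":0.049},{"tx":-0.0015,"ty":-0.001,"tz":0.038,"wx":0,"wy":0,"wz":0,"jaw":0.049},{"tx":-0.0015,"ty":-0.001,"tz":0.038,"wx":0,"wy":0,"wz":0,"jaw":0.049}]'
```

```text
t: 1.68
tcp_pos: [0.5052, 0.2315, 0.1037]
eef_rot: [3.141, 0.0, 2.715]
wrist_force: [-0.6, 0.3, -0.4]
opening: 0.559
grasp_force: 0.0
```

Tips are at 0.085 with no contact. Before pressing, I'll close gently on the brass and sleeve to feel the offset along the tool's y. I'm lowering a little further first.

```bash
python3 -m crank '[{"tx":0,"ty":0,"tz":0.001,"wx":0,"wy":0,"wz":0,"jaw":0.049},{"tx":0,"ty":0,"tz":0.002,"wx":0,"wy":0,"wz":0,"jaw":0.049},{"tx":0,"ty":0,"tz":0.003,"wx":0,"wy":0,"wz":0,"jaw":0.049},{"tx":0,"ty":0,"tz":0.004,"wx":0,"wy":0,"wz":0,"jaw":0.049},{"tx":0,"ty":0,"tz":0.004,"wx":0,"wy":0,"wz":0,"jaw":0.049}]'; python3 -m crank '[{"tx":0,"ty":0,"tz":0.001,"wx":0,"wy":0,"wz":0,"jaw":0.049},{"tx":0,"ty":0,"tz":0.002,"wx":0,"wy":0,"wz":0,"jaw":0.049},{"tx":0,"ty":0,"tz":0.003,"wx":0,"wy":0,"wz":0,"jaw":0.049},{"tx":0,"ty":0,"tz":0.004,"wx":0,"wy":0,"wz":0,"jaw":0.049},{"tx":0,"ty":0,"tz":0.004,"wx":0,"wy":0,"wz":0,"jaw":0.049}]'
```

```text
t: 2.1
tcp_pos: [0.5053, 0.2307, 0.0994]
eef_rot: [-3.142, -0.0, 2.714]
wrist_force: [-1.2, -0.9, -0.1]
opening: 0.555
grasp_force: 0.0
t: 2.52
tcp_pos: [0.5054, 0.2308, 0.0955]
eef_rot: [3.142, 0.0, 2.714]
wrist_force: [-0.7, -0.5, 4.5]
opening: 0.558
grasp_force: 2.1
```

Contact at 4.5 N puts the flange at about 0.078. I'll push on in 1 mm steps.

```bash
python3 -m crank '[{"tx":0,"ty":0,"tz":0.001,"wx":0,"wy":0,"wz":0,"jaw":0.049},{"tx":0,"ty":0,"tz":0.002,"wx":0,"wy":0,"wz":0,"jaw":0.049},{"tx":0,"ty":0,"tz":0.003,"wx":0,"wy":0,"wz":0,"jaw":0.049},{"tx":0,"ty":0,"tz":0.004,"wx":0,"wy":0,"wz":0,"jaw":0.049},{"tx":0,"ty":0,"tz":0.004,"wx":0,"wy":0,"wz":0,"jaw":0.049}]';python3 -m crank '[{"tx":0,"ty":0,"tz":0.001,"wx":0,"wy":0,"wz":0,"jaw":0.049},{"tx":0,"ty":0,"tz":0.002,"wx":0,"wy":0,"wz":0,"jaw":0.049},{"tx":0,"ty":0,"tz":0.002,"wx":0,"wy":0,"wz":0,"jaw":0.049}]'
```

```text
t: 2.93
tcp_pos: [0.5055, 0.2308, 0.0915]
eef_rot: [3.141, 0.0, 2.714]
wrist_force: [-0.4, -0.9, 5.1]
opening: 0.557
grasp_force: 2.8
t: 3.18
tcp_pos: [0.5055, 0.2308, 0.0895]
eef_rot: [3.141, 0.0, 2.714]
wrist_force: [-1.7, -1.2, 6.2]
opening: 0.557
grasp_force: 3.1
```

```bash
python3 -m crank '[{"tx":0,"ty":0,"tz":0.0005,"wx":0,"wy":0,"wz":0,"jaw":0.049},{"tx":0,"ty":0,"tz":0.001,"wx":0,"wy":0,"wz":0,"jaw":0.049},{"tx":0,"ty":0,"tz":0.001,"wx":0,"wy":0,"wz":0,"jaw":0.049}]';python3 -m crank '[{"tx":0,"ty":0,"tz":0.0005,"wx":0,"wy":0,"wz":0,"jaw":0.049},{"tx":0,"ty":0,"tz":0.001,"wx":0,"wy":0,"wz":0,"jaw":0.049},{"tx":0,"ty":0,"tz":0.001,"wx":0,"wy":0,"wz":0,"jaw":0.049}]'
```

```text
t: 3.43
tcp_pos: [0.5055, 0.2308, 0.0886]
eef_rot: [3.141, 0.0, 2.714]
wrist_force: [-0.4, -1.4, 6.1]
opening: 0.559
grasp_force: 3.3
t: 3.68
tcp_pos: [0.5055, 0.2308, 0.0877]
eef_rot: [3.141, 0.0, 2.714]
wrist_force: [-1.4, -1.4, 7.0]
opening: 0.557
grasp_force: 3.4
```

```bash
python3 -m crank '[{"tx":0,"ty":0,"tz":0.0005,"wx":0,"wy":0,"wz":0,"jaw":0.049},{"tx":0,"ty":0,"tz":0.001,"wx":0,"wy":0,"wz":0,"jaw":0.049},{"tx":0,"ty":0,"tz":0.001,"wx":0,"wy":0,"wz":0,"jaw":0.049}]'
```

```text
t: 3.93
tcp_pos: [0.5055, 0.2308, 0.0873]
eef_rot: [3.141, 0.0, 2.714]
wrist_force: [-2.0, -1.3, 12.6]
opening: 0.558
grasp_force: 6.3
```

That's the hard stop at 12.6 N, so the flange when forward is about 0.0784 and the rim about 0.0934. I'll rise 8 mm and close softly on the sleeve's side to feel the offset.

```bash
python3 -m crank '[{"tx":0,"ty":0,"tz":-0.004,"wx":0,"wy":0,"wz":0,"jaw":0.049},{"tx":0,"ty":0,"tz":-0.0075,"wx":0,"wy":0,"wz":0,"jaw":0.049},{"tx":0,"ty":0,"tz":-0.0075,"wx":0,"wy":0,"wz":0,"jaw":0.049},{"tx":0,"ty":0,"tz":-0.0075,"wx":0,"wy":0,"wz":0,"jaw":0.049}]' 3;python3 -m crank '[{"tx":0,"ty":0,"tz":0,"wx":0,"wy":0,"wz":0,"jaw":0.043},{"tx":0,"ty":0,"tz":0,"wx":0,"wy":0,"wz":0,"jaw":0.040},{"tx":0,"ty":0,"tz":0,"wx":0,"wy":0,"wz":0,"jaw":0.037},{"tx":0,"ty":0,"tz":0,"wx":0,"wy":0,"wz":0,"jaw":0.035},{"tx":0,"ty":0,"tz":0,"wx":0,"wy":0,"wz":0,"jaw":0.035},{"tx":0,"ty":0,"tz":0,"wx":0,"wy":0,"wz":0,"jaw":0.035},{"tx":0,"ty":0,"tz":0,"wx":0,"wy":0,"wz":0,"jaw":0.035}]' 3; python3 -c "
from plant import ctrl
s=ctrl.sense();print(s['opening']*.0878,s['opening']*.088,s['wrist_force'],s['tcp_pos'])"
```

```text
t: 4.27
tcp_pos: [0.5053, 0.2308, 0.0938]
eef_rot: [3.141, 0.0, 2.714]
wrist_force: [-0.2, 0.0, -0.0]
opening: 0.559
grasp_force: 0.0
t: 4.85
tcp_pos: [0.505, 0.2305, 0.0937]
eef_rot: [-3.141, -0.0, 2.714]
wrist_force: [-0.2, -2.4, 0.3]
opening: 0.425
grasp_force: 3.0
0.03733323692233195 0.03741827846429626 [-0.246366   -2.41343067  0.25095404] [0.50500749 0.23054226 0.09374459]
```

The sleeve is caught: no force with the tips below the forward flange height. It's also centred along tool y, since both pads closed to 37.4 mm. I'll open, turn 90° and feel the other direction.

```bash
python3 -c "
from plant import ctrl
print(ctrl.sense()['qpos'])"; python3 -m crank '[{"tx":0,"ty":0,"tz":0,"wx":0,"wy":0,"wz":0,"jaw":0.05},{"tx":0,"ty":0,"tz":0,"wx":0,"wy":0,"wz":0,"jaw":0.05},{"tx":0,"ty":0,"tz":0,"wx":0,"wy":0,"wz":0,"jaw":0.05},{"tx":0,"ty":0,"tz":-0.002,"wx":0,"wy":0,"wz":0,"jaw":0.05}]' 3
```

```text
[ 4.06898818e-01  5.36785667e-01  1.87067104e+00 -2.27445511e-04
  7.35033860e-01 -7.35981941e-01]
t: 5.18
tcp_pos: [0.5053, 0.2309, 0.0959]
eef_rot: [3.142, -0.0, 2.714]
wrist_force: [-0.4, 0.3, -0.8]
opening: 0.571
grasp_force: 0.0
```

```bash
python3 -m crank '[{"tx":0,"ty":0,"tz":0,"wx":0,"wy":0,"wz":1.5708,"jaw":0.05},{"tx":0,"ty":0,"tz":0,"wx":0,"wy":0,"wz":1.5708,"jaw":0.05},{"tx":0,"ty":0,"tz":0,"wx":0,"wy":0,"wz":1.5708,"jaw":0.05},{"tx":0,"ty":0,"tz":0,"wx":0,"wy":0,"wz":1.5708,"jaw":0.05},{"tx":0,"ty":0,"tz":0,"wx":0,"wy":0,"wz":1.5708,"jaw":0.05},{"tx":0,"ty":0,"tz":0,"wx":0,"wy":0,"wz":1.5708,"jaw":0.05},{"tx":0,"ty":0,"tz":0,"wx":0,"wy":0,"wz":1.5708,"jaw":0.05},{"tx":0,"ty":0,"tz":0,"wx":0,"wy":0,"wz":1.5708,"jaw":0.05}]' 3; python3 -m crank '[{"tx":0,"ty":0,"tz":0,"wx":0,"wy":0,"wz":0.571,"jaw":0.05},{"tx":0,"ty":0,"tz":0,"wx":0,"wy":0,"wz":0.571,"jaw":0.05},{"tx":0,"ty":0,"tz":0,"wx":0,"wy":0,"wz":0.571,"jaw":0.05},{"tx":0,"ty":0,"tz":0,"wx":0,"wy":0,"wz":0.571,"jaw":0.05},{"tx":0,"ty":0,"tz":0,"wx":0,"wy":0,"wz":0.571,"jaw":0.05},{"tx":0,"ty":0,"tz":0,"wx":0,"wy":0,"wz":0.571,"jaw":0.05},{"tx":0,"ty":0,"tz":0,"wx":0,"wy":0,"wz":0.571,"jaw":0.05}]' 3
```

```text
t: 5.85
tcp_pos: [0.5056, 0.231, 0.0962]
eef_rot: [3.141, -0.0, 1.708]
wrist_force: [0.0, 1.0, -0.2]
opening: 0.568
grasp_force: 0.0
t: 6.43
tcp_pos: [0.5055, 0.2309, 0.0961]
eef_rot: [3.141, -0.0, 1.145]
wrist_force: [1.1, -0.5, 1.5]
opening: 0.565
grasp_force: 0.0
```

```bash
python3 -m crank '[{"tx":0,"ty":0,"tz":0,"wx":0,"wy":0,"wz":0,"jaw":0.043},{"tx":0,"ty":0,"tz":0,"wx":0,"wy":0,"wz":0,"jaw":0.040},{"tx":0,"ty":0,"tz":0,"wx":0,"wy":0,"wz":0,"jaw":0.037},{"tx":0,"ty":0,"tz":0,"wx":0,"wy":0,"wz":0,"jaw":0.035},{"tx":0,"ty":0,"tz":0,"wx":0,"wy":0,"wz":0,"jaw":0.035},{"tx":0,"ty":0,"tz":0,"wx":0,"wy":0,"wz":0,"jaw":0.035},{"tx":0,"ty":0,"tz":0,"wx":0,"wy":0,"wz":0,"jaw":0.035}]' 3; python3 -c "
from plant import ctrl
s=ctrl.sense();print(s['opening']*.0878,s['wrist_force'],s['tcp_pos'])"
```

```text
t: 7.02
tcp_pos: [0.5057, 0.2308, 0.096]
eef_rot: [3.141, -0.0, 1.143]
wrist_force: [2.0, -1.6, -0.7]
opening: 0.412
grasp_force: 3.0
0.03613566077740871 [ 1.95753548 -1.58300725 -0.70973345] [0.50566322 0.23075723 0.09603653]
```

```bash
python3 -m crank '[{"tx":0,"ty":0.0005,"tz":0,"wx":0,"wy":0,"wz":0,"jaw":0.035},{"tx":0,"ty":0.0005,"tz":0,"wx":0,"wy":0,"wz":0,"jaw":0.035},{"tx":0,"ty":0.0005,"tz":0,"wx":0,"wy":0,"wz":0,"jaw":0.035}]'; python3 -m crank '[{"tx":0,"ty":0.0005,"tz":0,"wx":0,"wy":0,"wz":0,"jaw":0.035},{"tx":0,"ty":0.0005,"tz":0,"wx":0,"wy":0,"wz":0,"jaw":0.035},{"tx":0,"ty":0.0005,"tz":0,"wx":0,"wy":0,"wz":0,"jaw":0.035}]'; python3 -m crank '[{"tx":0,"ty":0.0005,"tz":0,"wx":0,"wy":0,"wz":0,"jaw":0.035},{"tx":0,"ty":0.0005,"tz":0,"wx":0,"wy":0,"wz":0,"jaw":0.035},{"tx":0,"ty":0.0005,"tz":0,"wx":0,"wy":0,"wz":0,"jaw":0.035}]'; 
```

```text
t: 7.27
tcp_pos: [0.5058, 0.2307, 0.0959]
eef_rot: [-3.141, -0.0, 1.143]
wrist_force: [0.8, 0.0, 0.4]
opening: 0.409
grasp_force: 3.0
t: 7.52
tcp_pos: [0.5058, 0.2306, 0.0959]
eef_rot: [-3.141, 0.0, 1.143]
wrist_force: [-1.9, 2.7, -0.2]
opening: 0.412
grasp_force: 3.0
t: 7.77
tcp_pos: [0.5059, 0.2305, 0.0958]
eef_rot: [-3.14, 0.0, 1.143]
wrist_force: [-3.6, 3.9, 0.5]
opening: 0.416
grasp_force: 3.0
```

Centre found: coupler at about (0.5055, 0.2301). Now open, lift and go to the gauge, keeping this yaw.

```bash
python3 -m crank '[{"tx":0,"ty":-0.001,"tz":0,"wx":0,"wy":0,"wz":0,"jaw":0.05},{"tx":0,"ty":-0.001,"tz":0,"wx":0,"wy":0,"wz":0,"jaw":0.05},{"tx":0,"ty":-0.001,"tz":0,"wx":0,"wy":0,"wz":0,"jaw":0.062},{"tx":0,"ty":-0.001,"tz":-0.03,"wx":0,"wy":0,"wz":0,"jaw":0.062},{"tx":0,"ty":-0.001,"tz":-0.06,"wx":0,"wy":0,"wz":0,"jaw":0.064},{"tx":0,"ty":-0.001,"tz":-0.06,"wx":0,"wy":0,"wz":0,"jaw":0.064}]'; python3 -c "
from h import *;print(delta([.5355,-.1465,.125]))"
```

```text
t: 8.27
tcp_pos: [0.5089, 0.2316, 0.1607]
eef_rot: [3.136, -0.006, 1.143]
wrist_force: [0.6, 0.3, 0.1]
opening: 0.722
grasp_force: 0.0
[-0.3332  0.181   0.0348]
```

```bash
python3 -m crank '[{"tx":-0.3332,"ty":0.181,"tz":0,"wx":0,"wy":0,"wz":0,"jaw":0.064},{"tx":-0.3332,"ty":0.181,"tz":0,"wx":0,"wy":0,"wz":0,"jaw":0.064},{"tx":-0.3332,"ty":0.181,"tz":0,"wx":0,"wy":0,"wz":0,"jaw":0.064},{"tx":-0.3332,"ty":0.181,"tz":0,"wx":0,"wy":0,"wz":0,"jaw":0.064},{"tx":-0.3332,"ty":0.181,"tz":0,"wx":0,"wy":0,"wz":0,"jaw":0.064},{"tx":-0.3332,"ty":0.181,"tz":0,"wx":0,"wy":0,"wz":0,"jaw":0.064},{"tx":-0.3332,"ty":0.181,"tz":0,"wx":0,"wy":0,"wz":0,"jaw":0.064},{"tx":-0.3332,"ty":0.181,"tz":0,"wx":0,"wy":0,"wz":0,"jaw":0.064}]';python3 -m crank '[{"tx":-0.044,"ty":0.024,"tz":0,"wx":0,"wy":0,"wz":0,"jaw":0.064},{"tx":-0.044,"ty":0.024,"tz":0,"wx":0,"wy":0,"wz":0,"jaw":0.064},{"tx":-0.044,"ty":0.024,"tz":0,"wx":0,"wy":0,"wz":0,"jaw":0.064},{"tx":-0.044,"ty":0.024,"tz":0,"wx":0,"wy":0,"wz":0,"jaw":0.064}]'; python3 -c "
from h import *;print(delta([.5355,-.1465,.062]))"
```

```text
t: 8.93
tcp_pos: [0.5288, -0.1042, 0.1558]
eef_rot: [3.141, 0.0, 1.143]
wrist_force: [0.9, -0.1, -0.4]
opening: 0.729
grasp_force: 0.0
t: 9.27
tcp_pos: [0.5321, -0.1519, 0.1555]
eef_rot: [-3.141, -0.0, 1.141]
wrist_force: [0.2, 0.6, 0.5]
opening: 0.729
grasp_force: 0.0
[0.0063 0.0009 0.0935]
```

```bash
python3 -m crank '[{"tx":0.0068,"ty":0.0012,"tz":0.03,"wx":0,"wy":0,"wz":0,"jaw":0.064},{"tx":0.0068,"ty":0.0012,"tz":0.05,"wx":0,"wy":0,"wz":0,"jaw":0.064},{"tx":0.0068,"ty":0.0012,"tz":0.062,"wx":0,"wy":0,"wz":0,"jaw":0.064},{"tx":0.0068,"ty":0.0012,"tz":0.072,"wx":0,"wy":0,"wz":0,"jaw":0.064},{"tx":0.0068,"ty":0.0012,"tz":0.082,"wx":0,"wy":0,"wz":0,"jaw":0.064},{"tx":0.0068,"ty":0.0012,"tz":0.092,"wx":0,"wy":0,"wz":0,"jaw":0.064},{"tx":0.0068,"ty":0.0012,"tz":0.092,"wx":0,"wy":0,"wz":0,"jaw":0.064}]'; python3 -m crank '[{"tx":0,"ty":0,"tz":0,"wx":0,"wy":0,"wz":0,"jaw":0.055},{"tx":0,"ty":0,"tz":0,"wx":0,"wy":0,"wz":0,"jaw":0.048},{"tx":0,"ty":0,"tz":0,"wx":0,"wy":0,"wz":0,"jaw":0.044},{"tx":0,"ty":0,"tz":0,"wx":0,"wy":0,"wz":0,"jaw":0.041},{"tx":0,"ty":0,"tz":0,"wx":0,"wy":0,"wz":0,"jaw":0.038},{"tx":0,"ty":0,"tz":0,"wx":0,"wy":0,"wz":0,"jaw":0.038},{"tx":0,"ty":0,"tz":0,"wx":0,"wy":0,"wz":0,"jaw":0.038}]' 4;
```

```text
t: 9.85
tcp_pos: [0.5357, -0.1456, 0.0625]
eef_rot: [-3.139, 0.0, 1.143]
wrist_force: [0.3, -0.1, 0.4]
opening: 0.732
grasp_force: 0.0
t: 10.43
tcp_pos: [0.537, -0.1464, 0.0646]
eef_rot: [3.14, -0.0, 1.143]
wrist_force: [-0.1, -1.1, 6.5]
opening: 0.454
grasp_force: 4.0
```

```bash
python3 -m crank '[{"tx":0,"ty":0,"tz":0,"wx":0,"wy":0,"wz":0,"jaw":0.038},{"tx":0,"ty":0,"tz":0,"wx":0,"wy":0,"wz":0,"jaw":0.038}]' 4;python3 -m crank '[{"tx":0,"ty":0,"tz":0,"wx":0,"wy":0,"wz":0,"jaw":0.06},{"tx":0,"ty":0,"tz":0,"wx":0,"wy":0,"wz":0,"jaw":0.06},{"tx":0,"ty":0,"tz":0,"wx":0,"wy":0,"wz":0,"jaw":0.06},{"tx":0,"ty":0,"tz":0,"wx":0,"wy":0,"wz":0,"jaw":0.06}]';  python3 - <<'E'
from h import *
from plant import ctrl
print(ctrl.sense()["wrist_force"],ctrl.sense()["tcp_pos"])
s=ctrl.get_image("scene");t=ctrl.get_image("top")
A=cv2.resize(s["frame"][210:350,330:500,::-1],None,fx=2.35,fy=2.35,interpolation=2)
B=cv2.resize(s["frame"][180:260,195:285,::-1],(400,355),interpolation=2)
h=max(A.shape[0],B.shape[0]);f=lambda i:cv2.copyMakeBorder(i,0,h-i.shape[0],0,0,0)
cv2.imwrite("pics/g1.png",np.hstack([f(A),f(B)]))
X=cloud(t)[238:262,200:224];print("flange z hist",np.histogram(X[...,2],bins=np.arange(.06,.1,.003)))
E
```

```text
t: 10.6
tcp_pos: [0.5369, -0.1464, 0.0645]
eef_rot: [3.14, -0.0, 1.143]
wrist_force: [-0.6, -0.9, 6.1]
opening: 0.457
grasp_force: 4.0
t: 10.93
tcp_pos: [0.5363, -0.1461, 0.0637]
eef_rot: [-3.141, 0.0, 1.143]
wrist_force: [-0.1, 0.0, -0.1]
opening: 0.674
grasp_force: 0.0
[-0.05431164  0.03211949 -0.06456288] [ 0.53625835 -0.14611119  0.06374121]
flange z hist (array([  0,   1,   6,  82, 116,  20,  57,  78,  23,  17,  54,  31,   0]), array([0.06 , 0.063, 0.066, 0.069, 0.072, 0.075, 0.078, 0.081, 0.084,
       0.087, 0.09 , 0.093, 0.096, 0.099]))
```

View pics/g1.png

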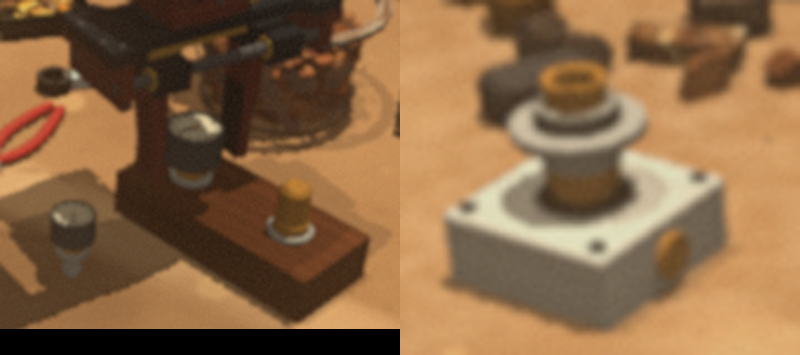

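The right crop shows the sleeve held back (flange about 0.073, more brass visible). The left crop shows the gauge upright in the rack between the open fingers, around crop pixel (195,150). I'll turn back 90° and grip again, so the gauge gets centred along the second axis too.

```bash
python3 -m crank '[{"tx":0,"ty":0.0004,"tz":-0.001,"wx":0,"wy":0,"wz":-1.5708,"jaw":0.062},{"tx":0,"ty":0.0004,"tz":-0.001,"wx":0,"wy":0,"wz":-1.5708,"jaw":0.062},{"tx":0,"ty":0.0004,"tz":-0.001,"wx":0,"wy":0,"wz":-1.5708,"jaw":0.062},{"tx":0,"ty":0.0004,"tz":-0.001,"wx":0,"wy":0,"wz":-1.5708,"jaw":0.062},{"tx":0,"ty":0.0004,"tz":-0.001,"wx":0,"wy":0,"wz":-1.5708,"jaw":0.062},{"tx":0,"ty":0.0004,"tz":-0.001,"wx":0,"wy":0,"wz":-1.5708,"jaw":0.062},{"tx":0,"ty":0.0004,"tz":-0.001,"wx":0,"wy":0,"wz":-1.5708,"jaw":0.062},{"tx":0,"ty":0.0004,"tz":-0.001,"wx":0,"wy":0,"wz":-1.5708,"jaw":0.062}]'; python3 -m crank '[{"tx":0,"ty":0,"tz":0,"wx":0,"wy":0,"wz":-0.571,"jaw":0.06},{"tx":0,"ty":0,"tz":0,"wx":0,"wy":0,"wz":-0.571,"jaw":0.06},{"tx":0,"ty":0,"tz":0,"wx":0,"wy":0,"wz":-0.571,"jaw":0.06},{"tx":0,"ty":0,"tz":0,"wx":0,"wy":0,"wz":-0.571,"jaw":0.06},{"tx":0,"ty":0,"tz":0,"wx":0,"wy":0,"wz":-0.571,"jaw":0.06},{"tx":0,"ty":0,"tz":0,"wx":0,"wy":0,"wz":-0.571,"jaw":0.06},{"tx":0,"ty":0,"tz":0,"wx":0,"wy":0,"wz":-0.571,"jaw":0.06}]';python3 -m crank '[{"tx":0,"ty":0,"tz":0,"wx":0,"wy":0,"wz":0,"jaw":0.05},{"tx":0,"ty":0,"tz":0,"wx":0,"wy":0,"wz":0,"jaw":0.045},{"tx":0,"ty":0,"tz":0,"wx":0,"wy":0,"wz":0,"jaw":0.042},{"tx":0,"ty":0,"tz":0,"wx":0,"wy":0,"wz":0,"jaw":0.038},{"tx":0,"ty":0,"tz":0,"wx":0,"wy":0,"wz":0,"jaw":0.038},{"tx":0,"ty":0,"tz":0,"wx":0,"wy":0,"wz":0,"jaw":0.038},{"tx":0,"ty":0,"tz":0,"wx":0,"wy":0,"wz":0,"jaw":0.038}]' 4;
```

```text
t: 11.7
tcp_pos: [0.5367, -0.1463, 0.0648]
eef_rot: [-3.141, -0.0, 2.149]
wrist_force: [0.8, 0.2, 0.7]
opening: 0.704
grasp_force: 0.0
t: 12.28
tcp_pos: [0.5368, -0.1464, 0.0649]
eef_rot: [-3.142, -0.0, 2.711]
wrist_force: [-0.6, -0.9, 0.2]
opening: 0.684
grasp_force: 0.0
t: 12.87
tcp_pos: [0.5368, -0.1464, 0.065]
eef_rot: [-3.142, 0.0, 2.714]
wrist_force: [-0.2, -0.7, 0.5]
opening: 0.458
grasp_force: 4.0
```

```bash
python3 -m crank '[{"tx":0,"ty":0,"tz":0,"wx":0,"wy":0,"wz":0,"jaw":0.036},{"tx":0,"ty":0,"tz":0,"wx":0,"wy":0,"wz":0,"jaw":0.036},{"tx":0,"ty":0,"tz":-0.01,"wx":0,"wy":0,"wz":0,"jaw":0.036},{"tx":0,"ty":0,"tz":-0.03,"wx":0,"wy":0,"wz":0,"jaw":0.036},{"tx":0,"ty":0,"tz":-0.06,"wx":0,"wy":0,"wz":0,"jaw":0.036},{"tx":0,"ty":0,"tz":-0.09,"wx":0,"wy":0,"wz":0,"jaw":0.036},{"tx":0,"ty":0,"tz":-0.12,"wx":0,"wy":0,"wz":0,"jaw":0.036},{"tx":0,"ty":0,"tz":-0.12,"wx":0,"wy":0,"wz":0,"jaw":0.036}]' 30; python3 -c "
from h import *;print(delta([.5055,.2301,.185]))"
```

```text
t: 13.53
tcp_pos: [0.5399, -0.1473, 0.1911]
eef_rot: [3.14, 0.009, 2.714]
wrist_force: [1.2, 0.6, -1.1]
opening: 0.452
grasp_force: 30.0
[0.1879 0.3291 0.0048]
```

```bash
python3 -m crank '[{"tx":0.062,"ty":0.11,"tz":0,"wx":0,"wy":0,"wz":0,"jaw":0.036},{"tx":0.1849,"ty":0.3293,"tz":0,"wx":0,"wy":0,"wz":0,"jaw":0.036},{"tx":0.1849,"ty":0.3293,"tz":0,"wx":0,"wy":0,"wz":0,"jaw":0.036},{"tx":0.1849,"ty":0.3293,"tz":0,"wx":0,"wy":0,"wz":0,"jaw":0.036},{"tx":0.1849,"ty":0.3293,"tz":0,"wx":0,"wy":0,"wz":0,"jaw":0.036},{"tx":0.1849,"ty":0.3293,"tz":0,"wx":0,"wy":0,"wz":0,"jaw":0.036},{"tx":0.1849,"ty":0.3293,"tz":0,"wx":0,"wy":0,"wz":0,"jaw":0.036},{"tx":0.1849,"ty":0.3293,"tz":0,"wx":0,"wy":0,"wz":0,"jaw":0.036}]'; python3 -m crank '[{"tx":0.025,"ty":0.044,"tz":0,"wx":0,"wy":0,"wz":0,"jaw":0.036},{"tx":0.025,"ty":0.044,"tz":0,"wx":0,"wy":0,"wz":0,"jaw":0.036},{"tx":0.025,"ty":0.044,"tz":0,"wx":0,"wy":0,"wz":0,"jaw":0.036},{"tx":0.025,"ty":0.044,"tz":0,"wx":0,"wy":0,"wz":0,"jaw":0.036},{"tx":0.025,"ty":0.044,"tz":0,"wx":0,"wy":0,"wz":0,"jaw":0.036}]';python3 -c "
from h import *;print(delta([.5055,.2301,.154]))"
```

```text
t: 14.2
tcp_pos: [0.5079, 0.1876, 0.1848]
eef_rot: [-3.141, -0.0, 2.714]
wrist_force: [1.2, 0.1, -1.2]
opening: 0.45
grasp_force: 30.0
t: 14.62
tcp_pos: [0.5041, 0.2349, 0.1846]
eef_rot: [-3.14, -0.001, 2.713]
wrist_force: [-0.3, -0.9, -1.9]
opening: 0.453
grasp_force: 30.0
[-0.0032 -0.0038  0.0306]
```

```bash
python3 -m crank '[{"tx":-0.0032,"ty":-0.0038,"tz":0.01,"wx":0,"wy":0,"wz":0,"jaw":0.036},{"tx":-0.0032,"ty":-0.0038,"tz":0.02,"wx":0,"wy":0,"wz":0,"jaw":0.036},{"tx":-0.0032,"ty":-0.0038,"tz":0.029,"wx":0,"wy":0,"wz":0,"jaw":0.036},{"tx":-0.0032,"ty":-0.0038,"tz":0.029,"wx":0,"wy":0,"wz":0,"jaw":0.036},{"tx":-0.0032,"ty":-0.0038,"tz":0.029,"wx":0,"wy":0,"wz":0,"jaw":0.036},{"tx":-0.0032,"ty":-0.0038,"tz":0.029,"wx":0,"wy":0,"wz":0,"jaw":0.036}]'; python3 - <<'E'
from h import *
from plant import ctrl
print(delta([.5055,.2301,.154]))
s=ctrl.get_image("scene");
cv2.imwrite("pics/i1.png",cv2.resize(s["frame"][140:260,180:300,::-1],(600,600),interpolation=2))
E
```

```text
t: 15.12
tcp_pos: [0.5058, 0.2311, 0.1557]
eef_rot: [-3.141, -0.0, 2.713]
wrist_force: [0.1, -0.4, -1.7]
opening: 0.451
grasp_force: 30.0
[-0.0001 -0.0011  0.0017]
```

View pics/i1.png

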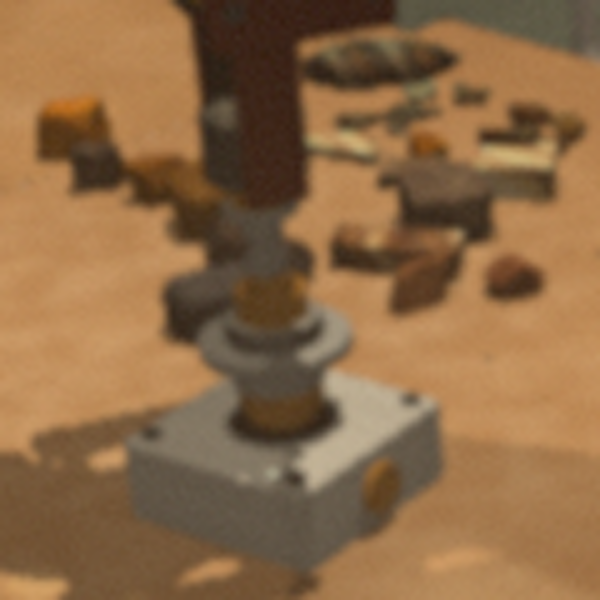

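The plug is upright and centred over the brass rim (crop about (268,275)), and the sleeve is still back. I'll lower it in small steps.

```bash
python3 -m crank '[{"tx":0,"ty":-0.001,"tz":0.002,"wx":0,"wy":0,"wz":0,"jaw":0.036},{"tx":0,"ty":-0.001,"tz":0.004,"wx":0,"wy":0,"wz":0,"jaw":0.036},{"tx":0,"ty":-0.001,"tz":0.006,"wx":0,"wy":0,"wz":0,"jaw":0.036},{"tx":0,"ty":-0.001,"tz":0.0075,"wx":0,"wy":0,"wz":0,"jaw":0.036},{"tx":0,"ty":-0.001,"tz":0.0075,"wx":0,"wy":0,"wz":0,"jaw":0.036}]';python3 -m crank '[{"tx":0,"ty":0,"tz":0.001,"wx":0,"wy":0,"wz":0,"jaw":0.036},{"tx":0,"ty":0,"tz":0.002,"wx":0,"wy":0,"wz":0,"jaw":0.036},{"tx":0,"ty":0,"tz":0.003,"wx":0,"wy":0,"wz":0,"jaw":0.036},{"tx":0,"ty":0,"tz":0.003,"wx":0,"wy":0,"wz":0,"jaw":0.036}]'
```

```text
t: 15.58
tcp_pos: [0.5051, 0.2305, 0.1481]
eef_rot: [-3.141, -0.0, 2.714]
wrist_force: [-0.8, -0.1, -2.3]
opening: 0.449
grasp_force: 30.0
t: 15.92
tcp_pos: [0.5052, 0.2305, 0.1453]
eef_rot: [-3.141, -0.0, 2.714]
wrist_force: [1.1, 0.0, -2.3]
opening: 0.444
grasp_force: 30.0
```

```bash
python3 -m crank '[{"tx":0,"ty":0,"tz":0.001,"wx":0,"wy":0,"wz":0,"jaw":0.036},{"tx":0,"ty":0,"tz":0.002,"wx":0,"wy":0,"wz":0,"jaw":0.036},{"tx":0,"ty":0,"tz":0.003,"wx":0,"wy":0,"wz":0,"jaw":0.036},{"tx":0,"ty":0,"tz":0.004,"wx":0,"wy":0,"wz":0,"jaw":0.036},{"tx":0,"ty":0,"tz":0.004,"wx":0,"wy":0,"wz":0,"jaw":0.036}]';python3 -m crank '[{"tx":0,"ty":0,"tz":0.001,"wx":0,"wy":0,"wz":0,"jaw":0.036},{"tx":0,"ty":0,"tz":0.002,"wx":0,"wy":0,"wz":0,"jaw":0.036},{"tx":0,"ty":0,"tz":0.003,"wx":0,"wy":0,"wz":0,"jaw":0.036},{"tx":0,"ty":0,"tz":0.004,"wx":0,"wy":0,"wz":0,"jaw":0.036},{"tx":0,"ty":0,"tz":0.004,"wx":0,"wy":0,"wz":0,"jaw":0.036}]'
```

```text
t: 16.33
tcp_pos: [0.5052, 0.2304, 0.1412]
eef_rot: [-3.141, -0.0, 2.714]
wrist_force: [-0.1, -0.7, -1.3]
opening: 0.447
grasp_force: 30.0
t: 16.75
tcp_pos: [0.5056, 0.2305, 0.1379]
eef_rot: [3.141, 0.0, 2.714]
wrist_force: [-1.7, -0.9, 3.2]
opening: 0.448
grasp_force: 30.0
```

```bash
python3 -m crank '[{"tx":0,"ty":0,"tz":0.001,"wx":0,"wy":0,"wz":0,"jaw":0.036},{"tx":0,"ty":0,"tz":0.002,"wx":0,"wy":0,"wz":0,"jaw":0.036},{"tx":0,"ty":0,"tz":0.003,"wx":0,"wy":0,"wz":0,"jaw":0.036},{"tx":0,"ty":0,"tz":0.004,"wx":0,"wy":0,"wz":0,"jaw":0.036},{"tx":0,"ty":0,"tz":0.004,"wx":0,"wy":0,"wz":0,"jaw":0.036}]';python3 -m crank '[{"tx":0,"ty":0,"tz":0.001,"wx":0,"wy":0,"wz":0,"jaw":0.036},{"tx":0,"ty":0,"tz":0.002,"wx":0,"wy":0,"wz":0,"jaw":0.036},{"tx":0,"ty":0,"tz":0.003,"wx":0,"wy":0,"wz":0,"jaw":0.036},{"tx":0,"ty":0,"tz":0.004,"wx":0,"wy":0,"wz":0,"jaw":0.036},{"tx":0,"ty":0,"tz":0.004,"wx":0,"wy":0,"wz":0,"jaw":0.036}]'
```

```text
t: 17.17
tcp_pos: [0.5056, 0.2305, 0.1339]
eef_rot: [3.141, 0.0, 2.714]
wrist_force: [-1.0, -1.1, 4.7]
opening: 0.454
grasp_force: 30.0
t: 17.58
tcp_pos: [0.5056, 0.2305, 0.13]
eef_rot: [3.141, 0.001, 2.714]
wrist_force: [-0.9, -1.0, 6.5]
opening: 0.448
grasp_force: 30.0
```

```bash
python3 -m crank '[{"tx":0,"ty":0,"tz":0.001,"wx":0,"wy":0,"wz":0,"jaw":0.036},{"tx":0,"ty":0,"tz":0.002,"wx":0,"wy":0,"wz":0,"jaw":0.036},{"tx":0,"ty":0,"tz":0.003,"wx":0,"wy":0,"wz":0,"jaw":0.036},{"tx":0,"ty":0,"tz":0.0035,"wx":0,"wy":0,"wz":0,"jaw":0.036},{"tx":0,"ty":0,"tz":0.0035,"wx":0,"wy":0,"wz":0,"jaw":0.036}]';python3 -m crank '[{"tx":0,"ty":0,"tz":0.0005,"wx":0,"wy":0,"wz":0,"jaw":0.036},{"tx":0,"ty":0,"tz":0.001,"wx":0,"wy":0,"wz":0,"jaw":0.036},{"tx":0,"ty":0,"tz":0.001,"wx":0,"wy":0,"wz":0,"jaw":0.036}]'
```

```text
t: 18.0
tcp_pos: [0.5057, 0.2306, 0.1262]
eef_rot: [3.141, 0.001, 2.714]
wrist_force: [0.0, 0.6, 3.4]
opening: 0.447
grasp_force: 30.0
t: 18.25
tcp_pos: [0.5057, 0.2306, 0.125]
eef_rot: [3.141, 0.001, 2.714]
wrist_force: [0.3, -0.7, 3.2]
opening: 0.448
grasp_force: 30.0
```

The force dropped from 6.5 to 3.4 N, so the sleeve has probably jumped. I'll check that before letting go.

```bash
python3 - <<'E'
from h import *
from plant import ctrl
s=ctrl.get_image("scene");t=ctrl.get_image("top")
cv2.imwrite("pics/l1.png",cv2.resize(s["frame"][140:260,180:300,::-1],(600,600),interpolation=2))
X=cloud(s)[185:225,215:260].reshape(-1,3);q=X[(np.hypot(X[:,0]-.5055,X[:,1]-.2301)<.031)&(np.hypot(X[:,0]-.5055,X[:,1]-.2301)>.021)]
print(np.histogram(q[:,2],bins=np.arange(.06,.1,.002)))
E
```

```text
(array([ 0,  0,  0,  1,  0,  0, 10, 28, 71, 61,  2,  0,  1,  0,  0,  0,  0,
        0,  0,  0]), array([0.06 , 0.062, 0.064, 0.066, 0.068, 0.07 , 0.072, 0.074, 0.076,
       0.078, 0.08 , 0.082, 0.084, 0.086, 0.088, 0.09 , 0.092, 0.094,
       0.096, 0.098, 0.1  ]))
```

View pics/l1.png

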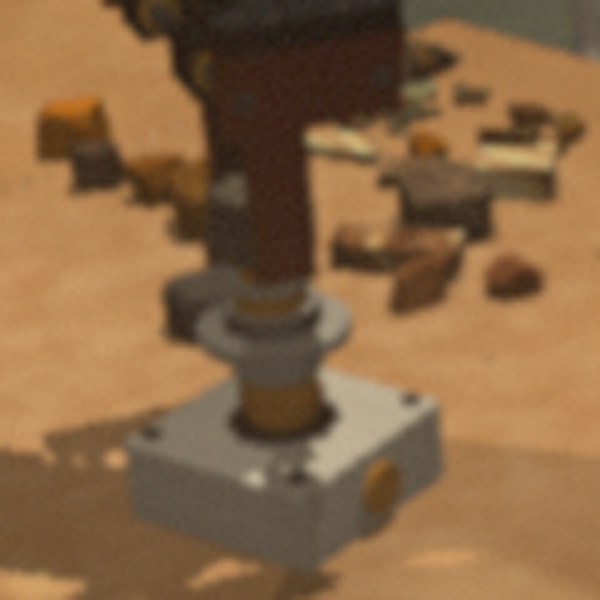

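The flange is back up at about 0.0785, its forward position, with the shoulder on the rim, so it's locked. Let go and rise clear.

```bash
python3 -m crank '[{"tx":0,"ty":0,"tz":0,"wx":0,"wy":0,"wz":0,"jaw":0.05},{"tx":0,"ty":0,"tz":0,"wx":0,"wy":0,"wz":0,"jaw":0.06},{"tx":0,"ty":0,"tz":0,"wx":0,"wy":0,"wz":0,"jaw":0.065},{"tx":0,"ty":0,"tz":0,"wx":0,"wy":0,"wz":0,"jaw":0.065},{"tx":0,"ty":0,"tz":-0.02,"wx":0,"wy":0,"wz":0,"jaw":0.065},{"tx":0,"ty":0,"tz":-0.05,"wx":0,"wy":0,"wz":0,"jaw":0.065},{"tx":0,"ty":0,"tz":-0.08,"wx":0,"wy":0,"wz":0,"jaw":0.065},{"tx":0,"ty":0,"tz":-0.1,"wx":0,"wy":0,"wz":0,"jaw":0.065}]';python3 -m crank '[{"tx":-0.08,"ty":0.06,"tz":0,"wx":0,"wy":0,"wz":0,"jaw":0.065},{"tx":-0.08,"ty":0.06,"tz":0,"wx":0,"wy":0,"wz":0,"jaw":0.065},{"tx":-0.08,"ty":0.06,"tz":0,"wx":0,"wy":0,"wz":0,"jaw":0.065},{"tx":-0.08,"ty":0.06,"tz":0,"wx":0,"wy":0,"wz":0,"jaw":0.065},{"tx":-0.08,"ty":0.06,"tz":0,"wx":0,"wy":0,"wz":0,"jaw":0.065}]'; python3 - <<'E'
from h import *
from plant import ctrl
s=ctrl.get_image("scene")
cv2.imwrite("pics/f1.png",cv2.resize(s["frame"][140:260,180:300,::-1],(600,600),interpolation=2))
X=cloud(s)[150:225,205:265].reshape(-1,3);r=np.hypot(X[:,0]-.5055,X[:,1]-.2301);q=X[(r<.031)&(r>.021)&(X[:,2]<.095)]
print(np.histogram(q[:,2],bins=np.arange(.068,.09,.002))); q=X[(r<.015)&(X[:,2]>.12)];print("dial z",np.median(q[:,2]),q[:,2].max(),len(q))
E
```

```text
t: 19.02
tcp_pos: [0.5058, 0.2307, 0.2272]
eef_rot: [3.14, 0.001, 2.714]
wrist_force: [-0.3, 0.3, 0.1]
opening: 0.738
grasp_force: 0.0
t: 19.43
tcp_pos: [0.6027, 0.2517, 0.2241]
eef_rot: [-3.14, -0.001, 2.713]
wrist_force: [-0.9, -0.9, 0.5]
opening: 0.743
grasp_force: 0.0
(array([ 1,  0, 12, 24, 67, 63,  2,  1,  1,  1]), array([0.068, 0.07 , 0.072, 0.074, 0.076, 0.078, 0.08 , 0.082, 0.084,
       0.086, 0.088]))
dial z 0.13474164405357503 0.13787727296556718 76
```

View pics/f1.png

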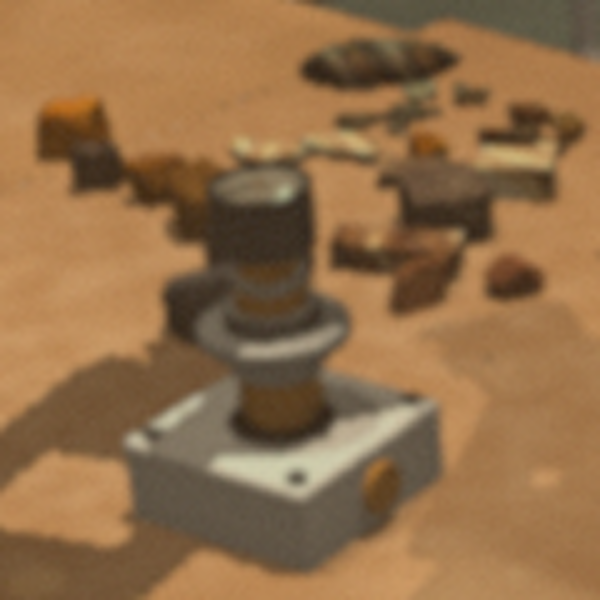

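The gauge stands upright in the coupler (dial at crop (260,185), z about 0.135, and 0.133–0.136 is expected when locked). The sleeve is forward and the robot is clear.

```bash
python3 -c "
from plant import ctrl
print(ctrl.sign_off())"
```

```text
the job is handed in; nothing more can be done
None
```

The dial gauge is fitted: the sleeve caught when pushed back, then jumped forward and locked the plug, and I let go and handed the job in at about 19.5 s; the highest outlet push I read was 12.6 N, and the silencer was left in the rack.

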